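# Leak check of a tea flask

## Robot

A 6-joint arm with a two-finger parallel gripper is mounted at the origin on the work surface. World frame = base frame: x ahead of the robot, y to its left, z up, the work surface at z = 0. Lengths are in m, angles in rad, forces in N, time in s.
With the tool pointing down it reaches from about 0.3 to 0.775 m from the base axis. Payload 14.6 kg.
Tool frame: the origin (TCP) lies on the mounting face of the last link; the fingertips stand 199 mm ahead of it and the grasp point (between the pads) lies 180 mm ahead of it; z points along the fingers, y is the direction in which the jaws open and shut (so a half turn about z gives the same grasp; the last joint's range is limited). The gripper opens to 94 mm and grips with 3 to 60 N. Pads are 16 mm wide; open, the fingers measure 119 mm over their backs; the gripper's body (75 mm by 177 mm) begins 78 mm behind the grasp point.
Start: joints at [-1.172, 0.3, 1.521, -0, 1.321, -0.067], TCP at [0.247, -0.491, 0.405] pointing down, gripper open.
Joint ranges: [-3.03, 3.03], [-0.79, 2.21], [0.23, 2.52], [-1.04, 4.18], [0, 3.07], [-2.55, 2.55]. Speed limits (rad/s): [2.22, 2.22, 2.57, 3.14, 3.14, 3.14].

## Interface

Orientations are given as [roll, pitch, yaw] about the fixed x, y, z axes, in that order (R = Rz(yaw) Ry(pitch) Rx(roll)).
In Python, from station import sensors, vision, job gives the robot as it stands. The module is installed in compiled form; this text tells all that it offers.
- The arm moves only by the tool arm_command, never from a script. Its argument "plan" is one flat list of numbers, 5 for each row, row after row: the closure, from -1 (fully open) to 1 (shut), so that 0 is half open, then the shift along the world's x, y, z scaled (see below), then the turn about the world's z scaled (see below). A call has 1 to 20 rows; each row is the pose to reach, as a shift and turn from the pose commanded when the call began; what a row does not reach only later rows make up. The controller multiplies each number of a shift by 400 mm and each number of a turn by 120 degrees. A row lasts 1/10 s, in which the tool goes at most 50 mm and 8.59 degrees, less where a joint would pass 70% of its speed; a pose out of reach is approached as far as the arm can. A call with a number of a shift or a turn outside -1 to 1 is refused whole. A call with a gripper value outside its range is refused whole. The fingers move at their own pace and stop on an object; "newtons" is the grip in N (left out, the last holds). Time passes only in rows, so rows that repeat a pose let the fingers close. It gives the time, the measured TCP pose, the force and the opening at its end, in the units of the state.
- sensors.get_obs(): the state, without advancing time (a new reading comes with each control period).
- vision.camera(name): name is "side" or "top" or "wrist"; returns the picture (384x512x3 uint8, blue, green, red); there is no depth.
- vision.camera_params(name): a dict with "intrinsics" (3x3 intrinsics, pixels), "rvec" (rotation vector, rad) and "tvec" (3), from world to camera coordinates, as OpenCV has them. Camera axes: x right, y down, z forward; pixel columns grow to the right and rows downward; lengths in m; the calibration is good to about 2 mm. A picture is of the moment at which its call begins: read the wrist's pose just before it. camera_params takes no time and is no camera call; for the wrist camera it gives the pose at the moment of the call.
- job.hand_in(): hands the job in, once; it reports no verdict.
Trained networks look in the newest picture that a camera, given by its name, has taken for a name from the list of things; names that differ only in an ending like _2 or _b are one class to them, and where a whole thing is asked for, a point or a joint stands for the part that bears it (a point fixed in the world has none). Each returns a list of dicts, best first, with "confidence" (0 to 1); they miss things now and then, are a little off and sometimes report something else, mostly with a low value. They report only what shows in the picture. A call takes as long as a camera call. They do not tell look-alikes from the thing itself.
- vision.search_frame(name, camera): "at" ([row, column] in pixels, amid what is visible of it).
- vision.silhouettes(name, camera): "mask" (384x512 bool, what is visible of it) and "at" ([row, column] in pixels, amid what is visible of it).
- vision.pinpoint(name, camera): "at" ([row, column] in pixels: a listed point, or the origin of a listed thing).
The state is a dict: "time_s": time; "qpos": joint angles; "joint_vel": joint speeds; "tau": joint torques, N m; "ee_pos": TCP position; "eef_rot": TCP orientation; "force": force on the tool from outside, world axes, zero at the start; "moment": the same for the moment, N m; "grip_width": finger opening in m.
Only numpy, scipy, OpenCV 4.12 (cv2) and the standard library are available. Lean on these libraries where they do the work, as an engineer would, in place of code of your own. Each camera call takes 0.05 s, during which the arm holds its last target.

## Task

The cap of the green flask has not been pushed on properly: press it fully home while the flask stands in the rack. Then draw the green flask out of the rack and tip it well over, nearer to lying than to standing, with its cap over the blue drip dish and the whole flask held more than a hand's breadth (over 10 cm) above the table. Finish while still holding it there, motionless and touching nothing but the gripper, and leave everything else where it stands.

Things in the scene. Friction and masses are not known exactly. Their poses are not given: they have to be found in the camera images.
- green_flask: Green slim round flask, loose, 42 mm in diameter, body 150 mm tall plus light-wood cap (172 mm with the cap home), 120-240 g. Origin: centre of its underside, 15 mm above the table at the start; z runs to the cap. Upright in any one of the rack's three wells. Cap proud at the start, steel neck showing; cap 22 mm high, flat top 36 mm wide. 90 mm of body is free to grip between rack and cap.
- green_cap (a joint): How far the green flask's cap stands proud, in m: 0 is fully home on the body's shoulder (a hard stop), 0.014 the most; starts at 0.008 to 0.013. It slides along the flask's axis against about 6 N of friction and stays where it is left: press it down from above with a little over 6 N until it stops.
- green_cap_top (a point): Centre of the top face of the green flask's cap; 172 mm above the flask's origin along its axis when the cap is home, plus the joint value otherwise. Its axes are the flask's.
- white_flask: White slim round flask, loose, 42 mm in diameter, body 150 mm tall plus light-wood cap (172 mm with the cap home), 120-240 g. Origin: centre of its underside, 15 mm above the table at the start; z runs to the cap. Upright in any one of the rack's three wells.  Cap already home. Not to be disturbed.
- orange_flask: Terracotta-orange slim round flask, loose, 42 mm in diameter, body 150 mm tall plus light-wood cap (172 mm with the cap home), 120-240 g. Origin: centre of its underside, 15 mm above the table at the start; z runs to the cap. Upright in any one of the rack's three wells.  Cap already home. Not to be disturbed.
- rack: Brown wooden rack, fixed to the table, 85 mm (x) by 300 mm (y) by 75 mm tall. Origin: centre of its underside. Three round wells in a row along its y axis at y = -100, 0 and +100 mm, 45 mm in diameter and 60 mm deep (floor 15 mm above the table).
- dish: Blue ceramic drip dish, a shallow round bowl 150 mm in diameter over the rim and 35 mm high, loose, about 0.45 kg. Origin: centre of its underside. Not to be moved.
- teapot: White teapot, body 152 mm in diameter and 160 mm to the lid's knob, spout to its -y side (tip 120 mm from the axis), wooden bail handle up to 217 mm. Origin: centre of its underside. Bystander.
- mug: Clear glass mug, 76 mm in diameter, 90 mm tall, handle to its +y. Origin: centre of its underside. Bystander.
- tin: White tea jar with a wooden cap, 70 mm in diameter, 100 mm tall. Origin: centre of its underside. Bystander.
- sugar_bowl: Small white bowl, 90 mm in diameter, 55 mm tall. Origin: centre of its underside. Bystander.
- spoon: Steel spoon, 150 mm long, lying along its x axis on the table. Origin: middle of its underside. Bystander.
Things that resemble listed ones, but are neither listed nor needed, are in the scene too. What is shaped like the green_flask but purple is not meant.

How it is judged:
On the way, in this order (a step that is already met when the one before it is completed fails the run):
1. the green cap is pressed fully home (within 2.5 mm) while the flask stands in the rack (value of joint green_cap below 0.0025 m and z of green_flask in the frame of rack below 0.03 m), for 0.2 s.
2. the gripper has drawn the green flask up out of the rack, its underside over 10 cm above the table (height (world z) of green_flask above 0.1 m and contact force between the fingers and green_flask above 1 N), for 0.2 s.
At the end, for the whole second after the job is handed in: Gripper holds the green flask still, cap home (3 mm), axis over 45 degrees from upright, underside and cap top over 10 cm up, cap top within 75 mm of the dish's centre seen from above, touching nothing else; other flasks stand in their wells, dish and bystanders within 40 mm of their start (all of step 2 and value of joint green_cap below 0.003 m and angle between green_flask's own z axis and vertical above 0.785 rad and height (world z) of green_cap_top above 0.1 m and horizontal distance between green_cap_top and dish below 0.075 m and linear speed of green_flask below 0.05 m/s and angular speed of green_flask below 0.3 rad/s and contact force between green_flask and rack below 0.2 N and contact force between green_flask and dish below 0.2 N and contact force between green_flask and white_flask below 0.2 N and contact force between green_flask and orange_flask below 0.2 N and contact force between green_flask and teapot below 0.2 N and contact force between green_flask and tin below 0.2 N and contact force between green_flask and mug below 0.2 N and contact force between green_flask and sugar_bowl below 0.2 N and angle between each of white_flask, orange_flask's own z axis and vertical below 0.2 rad and z of each of white_flask, orange_flask in the frame of rack below 0.03 m and distance of each of teapot, mug, tin, sugar_bowl, spoon, dish from where it was at the start of the episode below 0.04 m); the arm keeps its last pose, push and grip.
It fails at once if another flask is lifted out or tipped in the rack (angle between any of white_flask, orange_flask's own z axis and vertical above 0.3 rad or z of any of white_flask, orange_flask in the frame of rack above 0.05 m).
It fails at once if the dish or a bystander is pushed more than 50 mm (distance of any of teapot, mug, tin, sugar_bowl, spoon, dish from where it was at the start of the episode above 0.05 m).
It also fails if it takes over 46 s, if anything falls off the work surface, if the arm or the gripper's body presses on something with over 40 N, if the wrist force passes 120 N, or if a joint passes its speed limit or range.

## Working session

There is one attempt and no reset: what is moved stays moved. The work goes in short steps, Python scripts to look and compute and a tool call to move; the robot and the scene stay as the last step left them, time stands still between calls to the robot, and variables do not carry over. Pictures are saved under pics/ and viewed, and the job is handed in when it is done.

Besides the shell and the picture viewer there is one more tool, called after "Emit:" as name(argument=value, ...) on one line, values as JSON. arm_command: Moves the arm, as the interface text tells. Its arguments: {"type":"object","properties":{"plan":{"type":"array"},"newtons":{"type":"number"}},"required":["plan"]}

```bash
mkdir -p pics; cat > h.py <<'E'
import numpy as np, cv2
from station import sensors, vision, job
def cam(n):
    p=vision.camera_params(n); K=np.array(p["intrinsics"],float); R=cv2.Rodrigues(np.array(p["rvec"],float))[0]; t=np.array(p["tvec"],float).reshape(3)
    return K,R,t
def ray(C,at):
    K,R,t=C; d=R.T@np.linalg.solve(K,[at[1],at[0],1]); return -R.T@t,d/np.linalg.norm(d)
def atz(C,at,z):
    o,d=ray(C,at); return o+d*(z-o[2])/d[2]
def proj(C,P):
    K,R,t=C; q=K@(R@np.asarray(P,float)+t); return [round(float(q[1]/q[2]),1),round(float(q[0]/q[2]),1)]
def tri(L):
    A=np.zeros((3,3));b=np.zeros(3)
    for C,at in L:
        o,d=ray(C,at);M=np.eye(3)-np.outer(d,d);A+=M;b+=M@o
    p=np.linalg.solve(A,b)
    return p,[np.round(np.linalg.norm(np.cross(p-ray(C,at)[0],ray(C,at)[1]))*1000,1) for C,at in L]
E
python3 - <<'E'
from h import *
for n in ["side","top"]:
    im=vision.camera(n); cv2.imwrite(f"pics/{n}0.png",im)
    C=cam(n); print(n,"pos",np.round(-C[1].T@C[2],3),"f",C[0][0,0], "fwd",C[1][2].round(2))
    for th in ["green_flask","rack","dish","white_flask","orange_flask","green_cap_top"]:
        r=vision.pinpoint(th,n); print(th,[(np.round(x["at"],1).tolist(),round(x["confidence"],2)) for x in r[:3]])
print(sensors.get_obs())
E
```

```text
side pos [-0.4    1.089  1.128] f 451.92209863529104 fwd [ 0.55 -0.62 -0.56]
green_flask [([270.7, 179.5], 0.97), ([250.8, 262.2], 0.77), ([250.8, 201.9], 0.59)]
rack [([241.3, 223.5], 0.92)]
dish [([193.9, 317.2], 0.78)]
white_flask [([241.3, 224.1], 0.91)]
orange_flask [([230.2, 246.3], 0.65)]
green_cap_top [([218.3, 263.1], 0.63), ([209.8, 198.4], 0.62), ([235.0, 173.8], 0.42)]
top pos [ 0.26  -0.006  1.614] f 447.1970264493216 fwd [ 0.19  0.01 -0.98]
green_flask [([200.7, 138.5], 0.76), ([239.9, 213.3], 0.66), ([192.0, 168.7], 0.61)]
rack [([201.5, 196.8], 0.83)]
dish [([219.4, 339.8], 0.9)]
white_flask [([199.4, 198.9], 0.68)]
orange_flask [([202.9, 222.1], 0.74)]
green_cap_top [([236.5, 209.8], 0.52), ([179.7, 157.1], 0.51), ([190.8, 124.8], 0.41)]
{'time_s': 0.7, 'qpos': array([-1.17160975e+00,  2.99877519e-01,  1.52099933e+00, -4.40219071e-05,
        1.32068672e+00, -6.66266861e-02]), 'joint_vel': array([ 9.26666499e-04,  1.15148884e-04, -4.97754608e-04,  7.13859901e-04,
        1.28416663e-03, -7.37804469e-05]), 'tau': array([-2.00108334e-03, -5.31572413e+01, -3.52886009e+01,  7.07111182e-02,
        2.12571735e-02, -2.01666080e-05]), 'ee_pos': array([ 0.2470093 , -0.49139973,  0.4046582 ]), 'eef_rot': array([3.14156648e+00, 4.44941072e-05, 4.65824161e-01]), 'force': array([0.45322412, 0.37681899, 0.00344011]), 'moment': array([ 0.03859077, -0.01661912, -0.03591268]), 'grip_width': 0.09372320258381302}
```

```bash
ls pics
```

```text
side0.png
top0.png
```

View pics/side0.png

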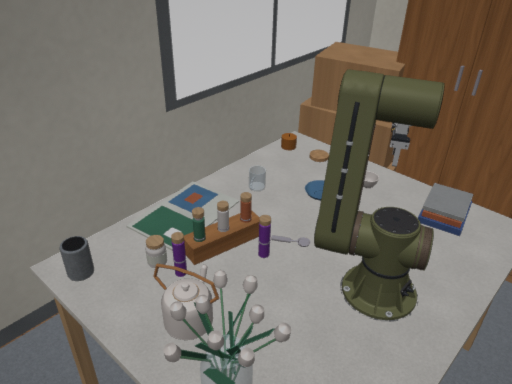

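View pics/top0.png

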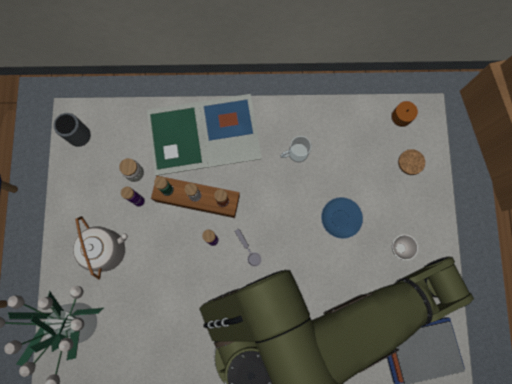

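```bash
python3 - <<'E'
from h import *
S,T=cam("side"),cam("top")
print("rack",tri([(S,[241.3,223.5]),(T,[201.5,196.8])]))
print("green",tri([(S,[250.8,201.9]),(T,[192.0,168.7])]))
print("gcap",tri([(S,[209.8,198.4]),(T,[179.7,157.1])]))
print("white",tri([(S,[241.3,224.1]),(T,[199.4,198.9])]))
print("orange",tri([(S,[230.2,246.3]),(T,[202.9,222.1])]))
print("dish",tri([(S,[193.9,317.2]),(T,[219.4,339.8])]), atz(T,[219.4,339.8],0))
for n,z,at in [("purpL",.17,[193,128]),("purpR",.17,[236,209]),("mug",.09,[148,298]),("tinjar",.1,[165,129]),("potspout",.1,[237,124])]: print(n,atz(T,at,z).round(3))
for n in ["side","top"]:
    im=vision.camera(n)
    if n=="side": c=im[180:290,130:290]; 
    else: c=im[160:260,110:260]
    cv2.imwrite(f"pics/{n}z.png",cv2.resize(c,None,fx=5,fy=5,interpolation=cv2.INTER_CUBIC))
    for th in ["rack","dish"]:
        m=vision.silhouettes(th,n)
        if m:
            m=m[0]["mask"].astype(np.uint8); r=cv2.minAreaRect(cv2.findNonZero(m)); print(n,th,r,cv2.boxPoints(r).round(1).tolist())
E
```

```text
rack (array([0.54191626, 0.19114718, 0.01413244]), [np.float64(4.4), np.float64(4.4)])
green (array([0.56958672, 0.28780963, 0.01549938]), [np.float64(5.7), np.float64(5.7)])
gcap (array([0.57294494, 0.29084863, 0.20252492]), [np.float64(6.7), np.float64(6.7)])
white (array([0.54951546, 0.18342856, 0.00548557]), [np.float64(2.4), np.float64(2.4)])
orange (array([0.527464  , 0.09373734, 0.0212919 ]), [np.float64(4.2), np.float64(4.2)])
dish (array([ 0.47560427, -0.32375517,  0.00756781]), [np.float64(8.4), np.float64(8.4)]) [ 0.46944739 -0.32971211  0.        ]
purpL [0.542 0.397 0.17 ]
purpR [0.398 0.129 0.17 ]
mug [ 0.713 -0.176  0.09 ]
tinjar [0.655 0.417 0.1  ]
potspout [0.404 0.423 0.1  ]
side rack ((221.667236328125, 235.7393798828125), (31.206607818603516, 80.79362487792969), 66.37062072753906) [[178.39999389648438, 237.60000610351562], [252.39999389648438, 205.3000030517578], [264.8999938964844, 233.8000030517578], [190.89999389648438, 266.20001220703125]]
side dish ((314.0, 189.5), (19.0, 18.0), 90.0) [[305.0, 180.0], [323.0, 180.0], [323.0, 199.0], [305.0, 199.0]]
top rack ((195.28843688964844, 196.55767822265625), (87.07555389404297, 27.26013946533203), 11.309932708740234) [[149.89999389648438, 201.39999389648438], [155.3000030517578, 174.6999969482422], [240.6999969482422, 191.6999969482422], [235.3000030517578, 218.5]]
top dish ((341.1764831542969, 217.29415893554688), (42.20119857788086, 40.26091384887695), 14.03624439239502) [[315.79998779296875, 231.6999969482422], [325.6000061035156, 192.60000610351562], [366.5, 202.89999389648438], [356.79998779296875, 241.89999389648438]]
```

View pics/sidez.png

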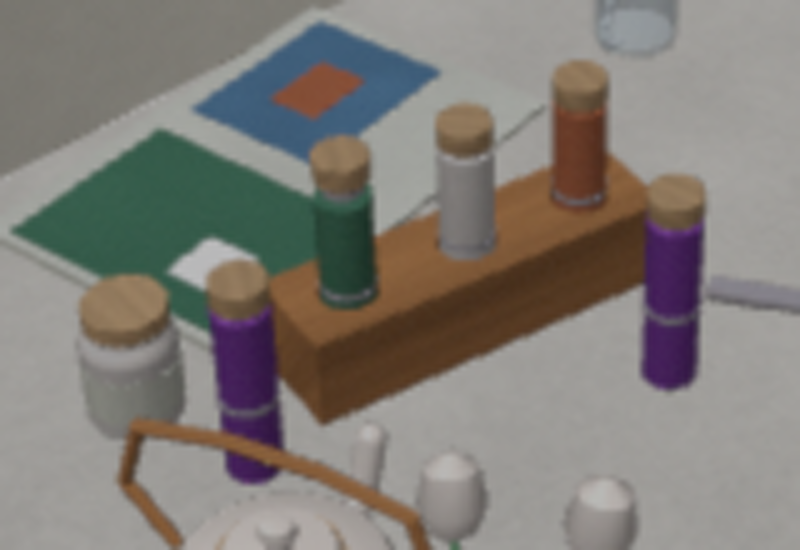

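View pics/topz.png

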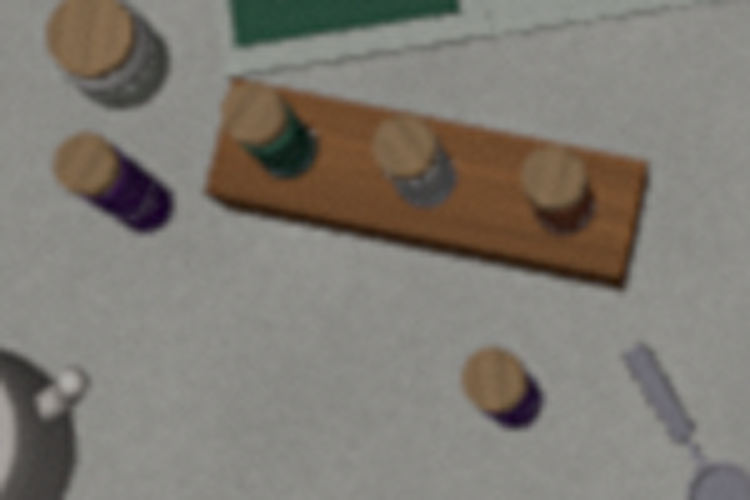

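Emit:
arm_command(plan=[1,0.38,0.97,0.12,-0.33,1,0.38,0.97,0.12,-0.33,1,0.38,0.97,0.12,-0.33,1,0.38,0.97,0.12,-0.33,1,0.38,0.97,0.12,-0.33,1,0.38,0.97,0.12,-0.33,1,0.38,0.97,0.12,-0.33,1,0.38,0.97,0.12,-0.33,1,0.38,0.97,0.12,-0.33,1,0.38,0.97,0.12,-0.33])

```text
time_s: 2.0
ee_pos: [0.3996, -0.1009, 0.4533]
eef_rot: [-3.141, -0.001, -0.221]
force: [-0.2, 0.0, -0.3]
grip_width: 0.0173
```

Emit:
arm_command(plan=[1,0.38,0.9,0.12,0,1,0.38,0.9,0.12,0,1,0.38,0.9,0.12,0,1,0.38,0.9,0.12,0,1,0.38,0.9,0.12,0,1,0.38,0.9,0.12,0,1,0.38,0.9,0.12,0,1,0.38,0.9,0.12,0,1,0.38,0.9,0.12,0,1,0.38,0.9,0.12,0])

```text
time_s: 3.0
ee_pos: [0.5516, 0.2563, 0.4997]
eef_rot: [3.141, 0.001, -0.225]
force: [0.4, -0.5, -0.7]
grip_width: 0.0006
```

```bash
python3 - <<'E'
from h import *
o=sensors.get_obs(); print({k:np.round(v,3) for k,v in o.items()})
C=cam("wrist"); print("pos",(-C[1].T@C[2]).round(3),C[1].round(2))
im=vision.camera("wrist"); cv2.imwrite("pics/w1.png",im)
for th in ["green_flask","rack","green_cap_top","white_flask","orange_flask"]:
    r=vision.pinpoint(th,"wrist"); print(th,[(np.round(x["at"],1).tolist(),round(x["confidence"],2)) for x in r[:3]])
E
```

```text
{'time_s': np.float64(3.0), 'qpos': array([ 0.375,  0.387,  1.189, -0.   ,  1.568,  2.17 ]), 'joint_vel': array([-0.025, -0.037,  0.028, -0.002, -0.003, -0.002]), 'tau': array([ 2.0720e+00, -5.8633e+01, -3.8634e+01,  6.6000e-02, -4.4000e-02,
        1.2600e-01]), 'ee_pos': array([0.552, 0.256, 0.5  ]), 'eef_rot': array([ 3.141e+00,  1.000e-03, -2.250e-01]), 'force': array([ 0.415, -0.494, -0.651]), 'moment': array([ 0.016,  0.001, -0.008]), 'grip_width': np.float64(0.001)}
pos [0.623 0.241 0.481] [[-0.22 -0.97  0.  ]
 [-0.94  0.22  0.25]
 [-0.25  0.06 -0.97]]
green_flask [([147.7, 234.5], 0.69), ([176.5, 165.4], 0.69)]
rack []
green_cap_top [([173.2, 220.2], 0.78), ([289.5, 405.7], 0.7), ([218.9, 119.0], 0.66)]
white_flask [([149.7, 302.6], 0.79)]
orange_flask [([145.6, 374.5], 0.62)]
```

View pics/w1.png

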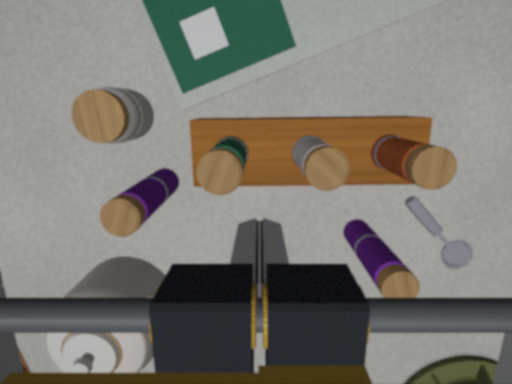

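```bash
python3 - <<'E'
from h import *
C=cam("wrist");T=cam("top");S=cam("side")
print("cap",tri([(C,[172.5,221]),(T,[182.2,161.7])]),tri([(C,[172.5,221]),(T,[182.2,161.7]),(S,[209.5,198.2])]))
for z in(.195,.2): print(z,atz(C,[172.5,221],z).round(4),atz(T,[182.2,161.7],z).round(4))
cs=[atz(C,a,.075)for a in([119,191.5],[117,431.5],[184.5,432],[187,194])]
cs=np.array(cs);print(cs.round(4),cs.mean(0));print(np.linalg.norm(cs[0]-cs[1]),np.linalg.norm(cs[1]-cs[2]))
v=cs[0]-cs[1]; print("rackyaw",-np.arctan2(v[0],v[1]))
im=cv2.imread("pics/w1.png"); cv2.imwrite("pics/w1z.png",cv2.resize(im[100:240,150:460],None,fx=2.5,fy=2.5,interpolation=cv2.INTER_CUBIC))
E
```

```text
cap (array([0.5727341 , 0.28572049, 0.18960138]), [np.float64(3.0), np.float64(3.0)]) (array([0.57261636, 0.28416642, 0.1970987 ]), [np.float64(3.5), np.float64(3.2), np.float64(0.7)])
0.195 [0.5733 0.2879 0.195 ] [0.5717 0.2815 0.195 ]
0.2 [0.5741 0.2871 0.2   ] [0.5706 0.2805 0.2   ]
[[0.6263 0.3262 0.075 ]
 [0.5622 0.0362 0.075 ]
 [0.4757 0.0434 0.075 ]
 [0.5419 0.347  0.075 ]] [0.5515143  0.18818817 0.075     ]
0.2970485605451301 0.08677694904152286
rackyaw -0.2177404878560322
```

View pics/w1z.png

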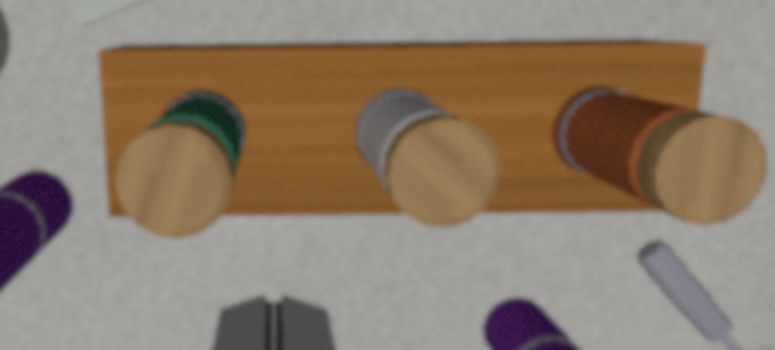

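Emit:
arm_command(plan=[1,0.055,0.0725,-0.1,0,1,0.055,0.0725,-0.2225,0,1,0.055,0.0725,-0.2225,0,1,0.055,0.0725,-0.2225,0,1,0.055,0.0725,-0.2225,0])

```text
time_s: 3.8
ee_pos: [0.573, 0.2851, 0.4151]
eef_rot: [-3.139, -0.003, -0.226]
force: [0.7, 0.3, 1.2]
grip_width: 0.0007
```

```bash
python3 - <<'E'
from h import *
o=sensors.get_obs(); print(o["ee_pos"],o["force"])
for n in ["wrist","side"]:
    im=vision.camera(n)
    if n=="side": im=cv2.resize(im[150:290,130:290],None,fx=4,fy=4,interpolation=cv2.INTER_CUBIC)
    cv2.imwrite(f"pics/{n}2.png",im)
E
```

```text
[0.57301969 0.28511699 0.41506938] [0.66058054 0.2899146  1.1513599 ]
```

View pics/wrist2.png

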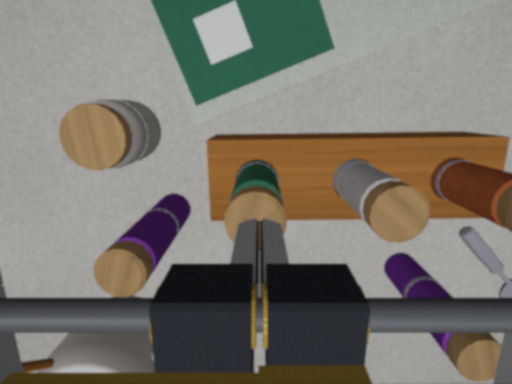

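View pics/side2.png

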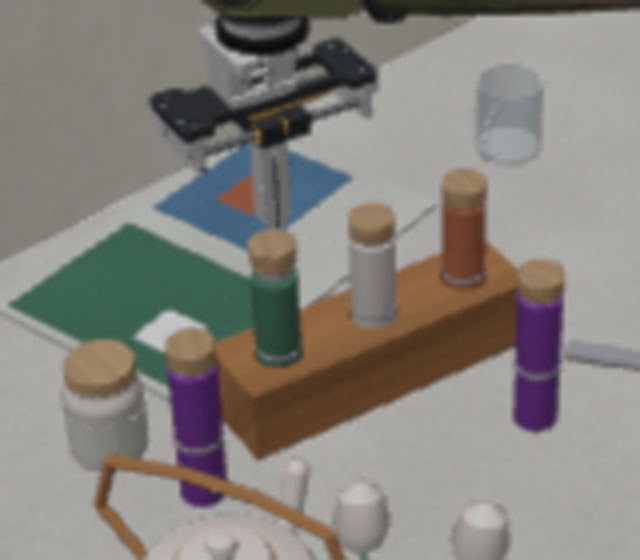

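Emit:
arm_command(plan=[1,0,0,-0.02,0,1,0,0,-0.03,0,1,0,0,-0.04,0,1,0,0,-0.05,0,1,0,0,-0.055,0,1,0,0,-0.06,0,1,0,0,-0.06,0])

```text
time_s: 4.6
ee_pos: [0.573, 0.2856, 0.3878]
eef_rot: [-3.141, -0.0, -0.225]
force: [0.6, -0.8, 3.2]
grip_width: 0.0006
```

Emit:
arm_command(plan=[1,0,0,-0.0025,0,1,0,0,-0.005,0,1,0,0,-0.005,0])

```text
time_s: 4.9
ee_pos: [0.573, 0.2856, 0.3865]
eef_rot: [-3.141, -0.001, -0.225]
force: [0.2, -0.5, 7.5]
grip_width: 0.0003
```

Emit:
arm_command(plan=[1,0,0,-0.0025,0,1,0,0,-0.005,0,1,0,0,-0.005,0])

```text
time_s: 5.2
ee_pos: [0.5731, 0.2856, 0.3864]
eef_rot: [-3.139, -0.004, -0.225]
force: [-1.1, -0.8, 19.0]
grip_width: 0.0005
```

Emit:
arm_command(plan=[1,0,0,0.05,0,-1,0,0,0.075,0,-1,0,0,0.075,0,-1,0,0,0.075,0,-1,0,0,0.075,0,-1,0,0,0.075,0,-1,0,0,0.075,0,-1,0,0,0.075,0,-1,0,0,0.075,0,-1,0,0,0.075,0])

```text
time_s: 6.2
ee_pos: [0.573, 0.2856, 0.4136]
eef_rot: [3.142, 0.0, -0.225]
force: [-0.3, -0.2, 0.9]
grip_width: 0.069
```

```bash
python3 - <<'E'
from h import *
o=sensors.get_obs(); print(o["ee_pos"],o["force"],o["grip_width"])
for n in ["wrist","side"]:
    im=vision.camera(n)
    if n=="side": im=cv2.resize(im[150:290,130:290],None,fx=4,fy=4,interpolation=cv2.INTER_CUBIC)
    cv2.imwrite(f"pics/{n}3.png",im)
E
```

```text
[0.57301486 0.28562385 0.41361265] [-0.26067734 -0.1597367   0.89160562] 0.06903777009546026
```

View pics/wrist3.png

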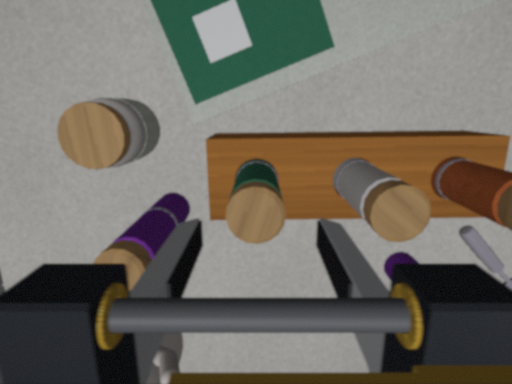

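View pics/side3.png

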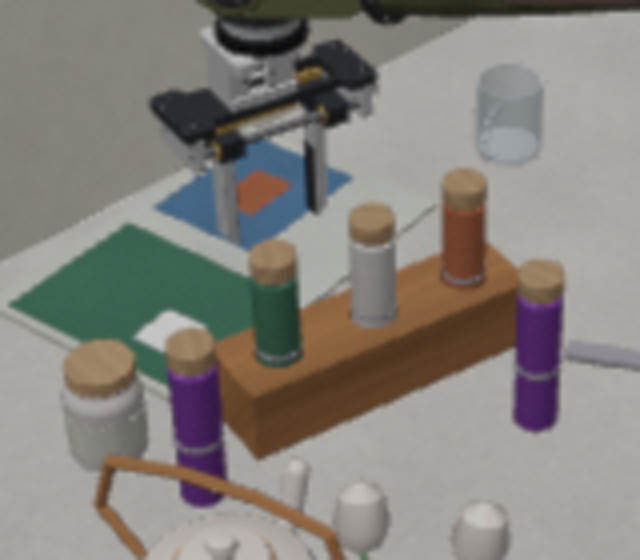

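Emit:
arm_command(plan=[-0.7,0,0,-0.1,0,-0.7,0,0,-0.2,0,-0.7,0,0,-0.29,0,-0.7,0,0,-0.29,0,1,0,0,-0.29,0,1,0,0,-0.29,0,1,0,0,-0.29,0,1,0,0,-0.29,0,1,0,0,-0.29,0,1,0,0,-0.29,0,1,0,0,-0.29,0,1,0,0,-0.29,0], newtons=40)

```text
time_s: 7.5
ee_pos: [0.5731, 0.2859, 0.2982]
eef_rot: [-3.14, -0.001, -0.225]
force: [1.5, 5.3, 3.8]
grip_width: 0.042
```

Emit:
arm_command(plan=[1,0,0,0.05,0,1,0,0,0.15,0,1,0,0,0.25,0,1,0,0,0.325,0,1,0,0,0.325,0,1,0,0,0.325,0,1,0,0,0.325,0,1,0,0,0.325,0])

```text
time_s: 8.3
ee_pos: [0.5731, 0.2856, 0.4257]
eef_rot: [3.14, 0.002, -0.225]
force: [0.3, 0.5, -2.5]
grip_width: 0.042
```

```bash
python3 - <<'E'
from h import *
o=sensors.get_obs(); print(o["ee_pos"],o["force"],o["moment"],o["grip_width"])
for n in ["wrist","side"]:
    im=vision.camera(n)
    if n=="side": im=cv2.resize(im[100:290,130:290],None,fx=3,fy=3,interpolation=cv2.INTER_CUBIC)
    cv2.imwrite(f"pics/{n}4.png",im)
E
```

```text
[0.57311907 0.28555827 0.42573582] [ 0.25709566  0.51611386 -2.5149729 ] [ 0.03576025  0.01897882 -0.0174398 ] 0.04201493874335877
```

View pics/wrist4.png

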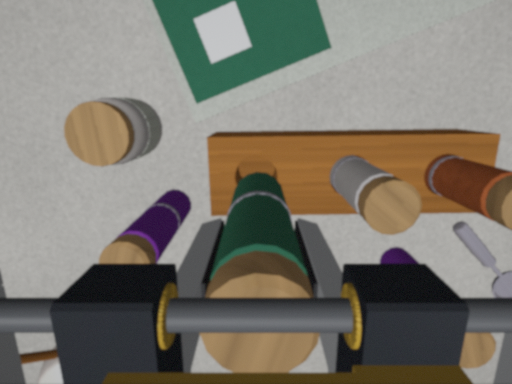

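View pics/side4.png

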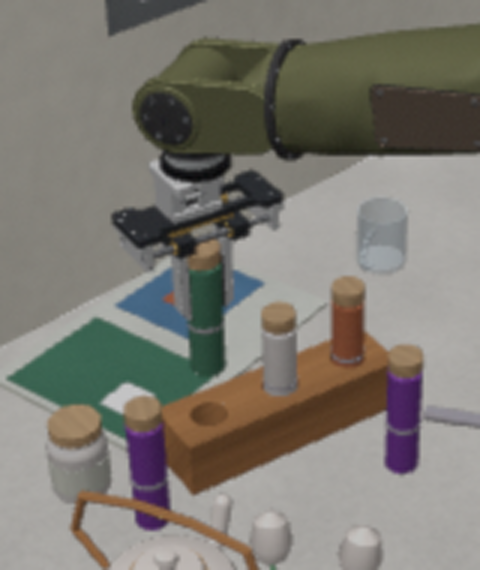

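Emit:
arm_command(plan=[1,-0.1,0.022,0,0,1,-0.2075,0.046,0,0,1,-0.2075,0.046,0,0,1,-0.2075,0.046,-0.1,0,1,-0.2075,0.046,-0.2,0,1,-0.2075,0.046,-0.275,0,1,-0.2075,0.046,-0.275,0,1,-0.2075,0.046,-0.275,0])

```text
time_s: 9.2
ee_pos: [0.4905, 0.3041, 0.3184]
eef_rot: [-3.142, -0.0, -0.225]
force: [-0.7, -0.1, -1.2]
grip_width: 0.0419
```

```bash
python3 - <<'E'
from h import *
o=sensors.get_obs(); print(o["ee_pos"],o["force"],o["moment"],o["grip_width"])
for n in ["wrist","side"]:
    im=vision.camera(n)
    if n=="side": im=cv2.resize(im[100:290,130:290],None,fx=3,fy=3,interpolation=cv2.INTER_CUBIC)
    cv2.imwrite(f"pics/{n}5.png",im)
E
```

```text
[0.49050169 0.30405875 0.31838839] [-0.65154047 -0.13671575 -1.22525348] [ 0.09795099 -0.05686212 -0.04137643] 0.04194922860741603
```

View pics/wrist5.png

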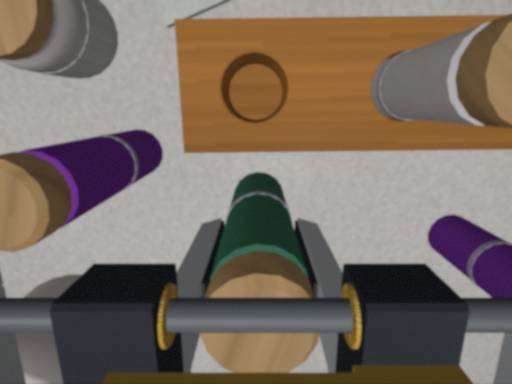

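View pics/side5.png

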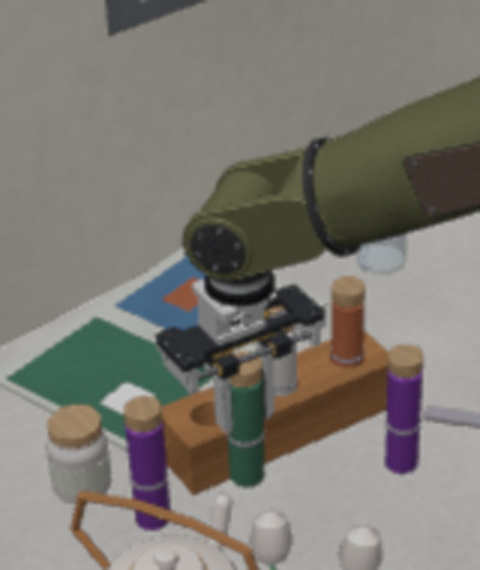

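Emit:
arm_command(plan=[1,0.03,-0.0068,0,0,1,0.054,-0.012,0,0,1,0.078,-0.0172,0,0,1,0.102,-0.0226,0,0,1,0.126,-0.028,0,0,1,0.138,-0.0306,0,0,1,0.138,-0.0306,0,0], newtons=30)

```text
time_s: 10.0
ee_pos: [0.5459, 0.2913, 0.3176]
eef_rot: [3.141, 0.0, -0.226]
force: [-2.2, -0.7, -0.8]
grip_width: 0.0415
```

```bash
cat > look.py <<'E'
from h import *
import sys
k=sys.argv[1]; r=[int(x) for x in sys.argv[2].split(",")] if len(sys.argv)>2 else [100,290,130,290]
o=sensors.get_obs(); print(o["time_s"],o["ee_pos"].round(4),o["force"].round(2),o["moment"].round(2),o["grip_width"].round(4),o["qpos"].round(2))
w=vision.camera("wrist"); s=vision.camera("side")
s=s[r[0]:r[1],r[2]:r[3]]; s=cv2.resize(s,None,fx=384/s.shape[0],fy=384/s.shape[0],interpolation=cv2.INTER_CUBIC)
c=np.hstack([w,s]); f=min(1,800/c.shape[1]); cv2.imwrite(f"pics/l{k}.png",cv2.resize(c,None,fx=f,fy=f,interpolation=cv2.INTER_AREA))
E
python3 look.py 6
```

```text
Traceback (most recent call last):
  File "look.py", line 4, in <module>
    o=sensors.get_obs(); print(o["time_s"],o["ee_pos"].round(4),o["force"].round(2),o["moment"].round(2),o["grip_width"].round(4),o["qpos"].round(2))
                                                                                                         ^^^^^^^^^^^^^^^^^^^^^
AttributeError: 'float' object has no attribute 'round'
```

```bash
sed -i 's/o\["grip_width"\].round(4)/round(o["grip_width"],4)/' look.py; python3 look.py 6
```

```text
10.0 [0.5459 0.2913 0.3176] [-2.19 -0.69 -0.75] [-0.14  0.51  0.01] 0.0415 [ 0.43  0.53  1.41 -0.    1.21  2.23]
```

View pics/l6.png

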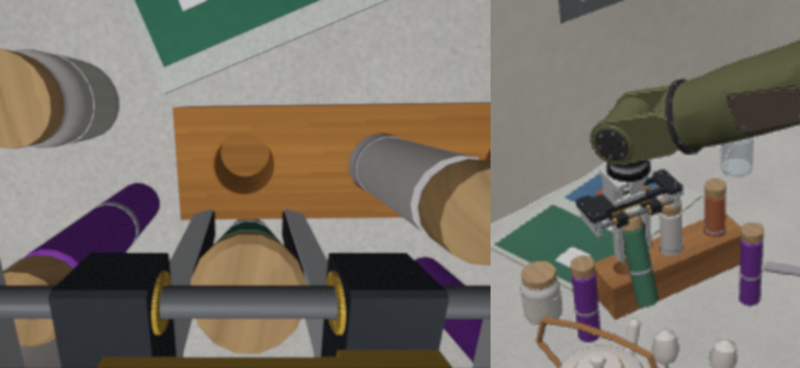

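Emit:
arm_command(plan=[1,0.024,-0.0054,0,0,1,0.049,-0.0108,0,0,1,0.073,-0.0162,0,0,1,0.097,-0.0216,0,0,1,0.122,-0.027,0,0,1,0.138,-0.0306,0,0,1,0.138,-0.0306,0,0])

```text
time_s: 10.8
ee_pos: [0.6013, 0.2791, 0.3178]
eef_rot: [-3.141, -0.001, -0.226]
force: [-1.5, -0.6, 1.3]
grip_width: 0.0411
```

```bash
python3 look.py 7
```

```text
10.8 [0.6013 0.2791 0.3178] [-1.45 -0.59  1.3 ] [0.07 0.33 0.  ] 0.0411 [ 0.38  0.63  1.26 -0.    1.26  2.18]
```

View pics/l7.png

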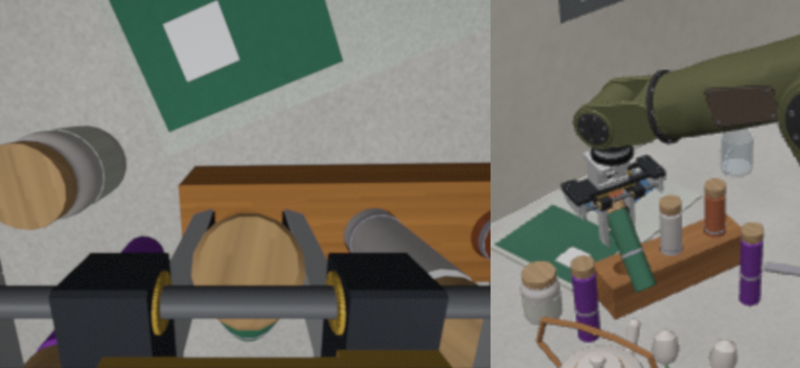

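```bash
cat > tilt.py <<'E'
from h import *
def ends(th,o,L=0.103,off=0.0):
    yaw=o["eef_rot"][2]; ex=np.array([np.cos(yaw),np.sin(yaw),0]); G=o["ee_pos"]-[0,0,.18]
    a=np.sin(th)*ex+np.cos(th)*np.array([0,0,1]); return G+a*(.172-L),G-a*L
if __name__=="__main__":
    o=sensors.get_obs(); W,S,T=cam("wrist"),cam("side"),cam("top")
    for d in (35,40,45,50,55,60,65,70):
        c,b=ends(np.radians(d),o); print(d,"W",proj(W,c),"S",proj(S,c),proj(S,b),c.round(3),b.round(3))
    for n in("wrist","side"):
        vision.camera(n)
        for t in("green_cap_top","green_flask"): print(n,t,[(np.round(x["at"],1).tolist(),round(x["confidence"],2)) for x in vision.pinpoint(t,n)[:4]])
E
python3 tilt.py; python3 - <<'E'
import cv2
from h import *
s=vision.camera("side"); cv2.imwrite("pics/s8.png",cv2.resize(s[160:260,160:260],None,fx=6,fy=6,interpolation=cv2.INTER_CUBIC))
E
```

```text
35 W [207.8, 263.8] S [200.9, 188.5] [246.4, 203.9] [0.639 0.271 0.194] [0.543 0.293 0.054]
40 W [191.5, 263.7] S [201.0, 187.9] [246.4, 204.8] [0.644 0.269 0.191] [0.536 0.294 0.059]
45 W [176.5, 263.6] S [201.4, 187.4] [246.1, 205.7] [0.648 0.269 0.187] [0.53  0.296 0.065]
50 W [163.2, 263.5] S [201.8, 186.9] [245.7, 206.5] [0.652 0.268 0.182] [0.524 0.297 0.072]
55 W [151.4, 263.4] S [202.4, 186.5] [245.0, 207.2] [0.656 0.267 0.177] [0.518 0.298 0.079]
60 W [141.4, 263.3] S [203.1, 186.2] [244.1, 207.8] [0.659 0.266 0.172] [0.514 0.299 0.086]
65 W [133.2, 263.1] S [203.9, 186.0] [243.0, 208.3] [0.662 0.265 0.167] [0.51  0.3   0.094]
70 W [126.5, 263.0] S [204.9, 185.8] [241.7, 208.7] [0.664 0.265 0.162] [0.506 0.301 0.103]
wrist green_cap_top [([271.3, 260.7], 0.9)]
wrist green_flask [([265.1, 153.1], 0.98)]
side green_cap_top [([206.6, 191.6], 0.62), ([217.3, 267.1], 0.53), ([233.4, 179.1], 0.45)]
side green_flask [([250.8, 210.6], 0.75), ([271.8, 180.6], 0.74), ([251.4, 266.2], 0.55), ([187.4, 256.4], 0.44)]
```

View pics/s8.png

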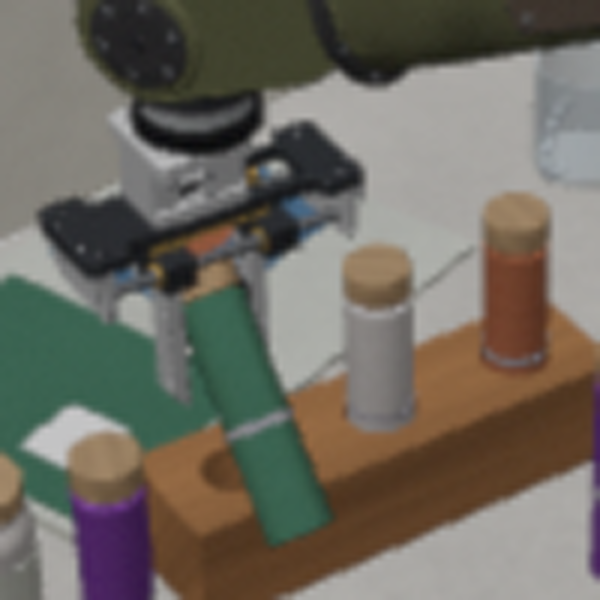

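```bash
cat > pose.py <<'E'
from h import *
def plane(C,at,o):
    yaw=o["eef_rot"][2]; ex=np.array([np.cos(yaw),np.sin(yaw),0]); n=np.array([-ex[1],ex[0],0]); G=o["ee_pos"]-[0,0,.18]
    c,d=ray(C,at); P=c+d*((G-c)@n)/(d@n); return P,np.array([(P-G)@ex,P[2]-G[2]])
E
python3 - <<'E'
from pose import *
o=sensors.get_obs(); W,S=cam("wrist"),cam("side")
im=vision.camera("wrist"); cv2.imwrite("pics/w8.png",im)
for at in([271,260],[282,260]): print("cap",plane(W,at,o))
for at in([250.8,210.6],[248,210]): print("base",plane(S,at,o))
# ring / body-shoulder px
E
```

```text
cap (array([ 0.36127556,  0.33435103, -0.27962635]), array([-0.24522561, -0.41739191]))
cap (array([ 0.34442048,  0.33821185, -0.26744378]), array([-0.26251721, -0.40520935]))
base (array([0.49546437, 0.30361375, 0.06926306]), array([-0.10756146, -0.06850251]))
base (array([0.49881151, 0.30284706, 0.07961507]), array([-0.10412763, -0.0581505 ]))
```

View pics/w8.png

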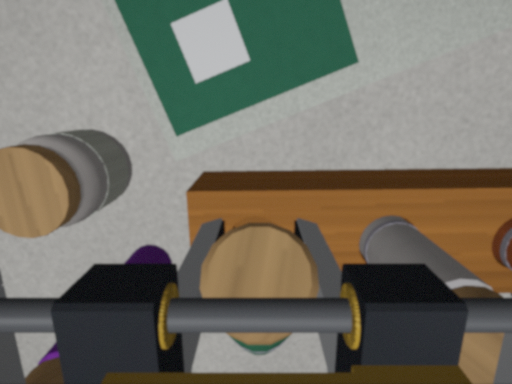

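```bash
python3 - <<'E'
from pose import *
o=sensors.get_obs(); W,S=cam("wrist"),cam("side")
f=W[0][0,0]; c,d=ray(W,[281,260]); yaw=o["eef_rot"][2]; ex=np.array([np.cos(yaw),np.sin(yaw),0]);G=o["ee_pos"]-[0,0,.18]
for w in(114,116,118):
    D=f*.036/w; zc=W[1][2]; P=c+d*D/(d@zc); print(w,D,((P-G)@ex).round(4),(P[2]-G[2]).round(4),P.round(4))
    q=c-P; print("tilt if facing cam",np.degrees(np.arctan2(q@ex,q[2])))
    b=np.array([-.1058,-.0633]); a=np.array([(P-G)@ex,P[2]-G[2]])-b; print("len",np.hypot(*a),"tilt",np.degrees(np.arctan2(a[0],a[1])))
E
```

```text
114 0.10133348870156147 0.0196 0.0701 [0.6197 0.2764 0.2079]
tilt if facing cam 30.49647038351923
len 0.18310783066410027 tilt 43.22775859901473
116 0.09958635958601732 0.0205 0.0717 [0.6206 0.2762 0.2094]
tilt if facing cam 30.496470383519213
len 0.18487980938142293 tilt 43.10371720204719
118 0.09789845518625431 0.0214 0.0732 [0.6215 0.276  0.211 ]
tilt if facing cam 30.496470383519256
len 0.18659252861143996 tilt 42.98611860903791
```

Emit:
arm_command(plan=[1,0,0,0,0,1,0,0,0,0,1,0,0,0.05,0,1,0,0,0.15,0,1,0,0,0.25,0,1,0,0,0.25,0,1,0,0,0.25,0], newtons=60)

```text
time_s: 12.0
ee_pos: [0.6003, 0.2795, 0.4178]
eef_rot: [-3.141, -0.001, -0.225]
force: [-0.4, -0.6, -3.2]
grip_width: 0.041
```

```bash
python3 look.py 9 120,240,150,250; python3 tilt.py
```

```text
12.0 [0.6003 0.2795 0.4178] [-0.43 -0.57 -3.21] [ 0.06 -0.06  0.03] 0.041 [ 0.38  0.55  1.14 -0.    1.45  2.18]
35 W [206.8, 263.1] S [177.6, 186.7] [225.0, 202.7] [0.639 0.271 0.292] [0.543 0.293 0.151]
40 W [190.5, 263.0] S [177.9, 186.1] [224.8, 203.7] [0.644 0.27  0.289] [0.536 0.294 0.157]
45 W [175.5, 262.9] S [178.3, 185.6] [224.4, 204.5] [0.648 0.269 0.285] [0.529 0.296 0.163]
50 W [162.1, 262.8] S [178.8, 185.2] [223.8, 205.3] [0.652 0.268 0.28 ] [0.524 0.297 0.17 ]
55 W [150.4, 262.7] S [179.5, 184.7] [223.0, 206.1] [0.656 0.267 0.275] [0.518 0.298 0.177]
60 W [140.3, 262.6] S [180.3, 184.4] [222.0, 206.7] [0.659 0.266 0.27 ] [0.513 0.299 0.184]
65 W [132.0, 262.4] S [181.2, 184.1] [220.7, 207.2] [0.661 0.266 0.265] [0.509 0.3   0.192]
70 W [125.4, 262.3] S [182.3, 183.9] [219.3, 207.6] [0.664 0.265 0.259] [0.506 0.301 0.201]
wrist green_cap_top [([275.9, 262.0], 0.7)]
wrist green_flask [([228.4, 175.2], 0.62), ([188.6, 419.3], 0.47)]
side green_cap_top [([232.8, 175.7], 0.71), ([182.9, 189.6], 0.49)]
side green_flask [([230.6, 208.7], 0.91), ([274.8, 177.3], 0.82), ([254.0, 264.1], 0.79)]
```

View pics/l9.png

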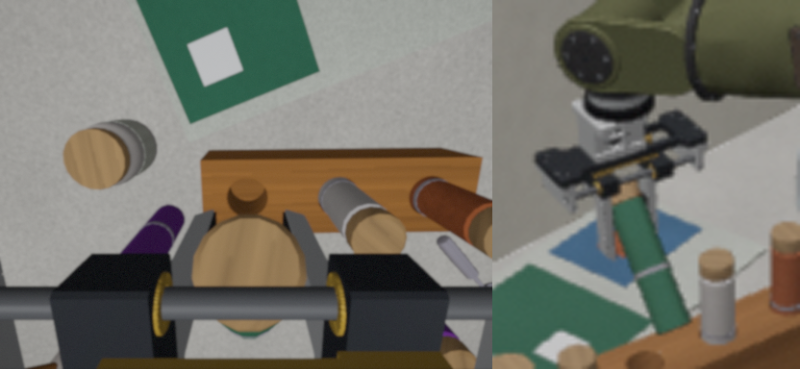

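```bash
python3 - <<'E'
from pose import *
o=sensors.get_obs(); S=cam("side");T=cam("top")
for at in([182.9,189.6],[180,189],[230.6,208.7],[228,208]): P,q=plane(S,at,o); print(at,P.round(3),q.round(4))
s=vision.camera("side"); t=vision.camera("top")
G=o["ee_pos"]-[0,0,.18]
g=proj(S,G); c=cv2.resize(s[150:250,150:250],None,fx=5,fy=5,interpolation=cv2.INTER_CUBIC)
c2=cv2.resize(t[130:230,110:210],None,fx=5,fy=5,interpolation=cv2.INTER_CUBIC)
def mk(C,P,c,r0,c0,col):
    r,cc=proj(C,P); cv2.circle(c,(int((cc-c0+.5)*5),int((r-r0+.5)*5)),3,col,-1)
for dz in(-.019,0,.02,.04,.06): mk(S,G+[0,0,dz],c,150,150,(0,0,255)); mk(T,G+[0,0,dz],c2,130,110,(0,0,255))
cv2.imwrite("pics/m9.png",np.hstack([c,c2])[:, :800] if False else cv2.resize(np.hstack([c,c2]),(800,400)))
E
```

```text
[182.9, 189.6] [0.62  0.275 0.281] [0.02   0.0443]
[180, 189] [0.623 0.274 0.291] [0.023  0.0544]
[230.6, 208.7] [0.502 0.302 0.155] [-0.1008 -0.0822]
[228, 208] [0.506 0.301 0.163] [-0.0967 -0.0737]
```

View pics/m9.png

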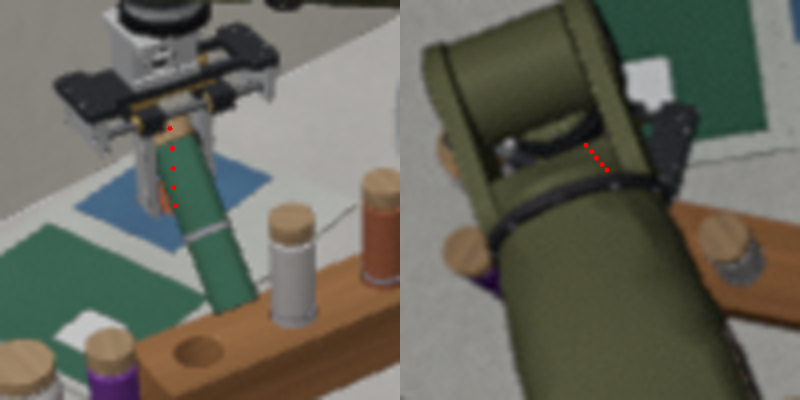

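Emit:
arm_command(plan=[1,-0.019,0.03,0,0,1,-0.019,0.03,-0.1,0,1,-0.019,0.03,-0.18,0,1,-0.019,0.03,-0.22,0,1,-0.019,0.03,-0.22,0,1,-0.019,0.03,-0.22,0])

```text
time_s: 13.1
ee_pos: [0.5927, 0.2921, 0.3306]
eef_rot: [-3.141, -0.001, -0.225]
force: [-0.3, 0.5, -2.0]
grip_width: 0.041
```

```bash
python3 look.py 10 140,260,140,240
```

```text
13.1 [0.5927 0.2921 0.3306] [-0.28  0.48 -1.99] [-0.01 -0.09 -0.02] 0.041 [0.4  0.61 1.25 0.   1.28 2.2 ]
```

View pics/l10.png

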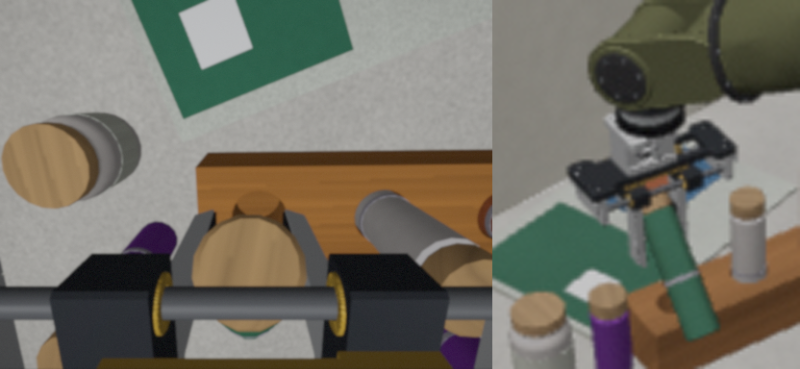

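Emit:
arm_command(plan=[1,0,0,-0.0225,0,1,0,0,-0.0225,0,1,0.0244,-0.0054,-0.04,0,1,0.042,-0.009,-0.057,0,1,0.0586,-0.013,-0.075,0,1,0.0586,-0.013,-0.075,0], newtons=10)

```text
time_s: 13.8
ee_pos: [0.617, 0.2858, 0.2979]
eef_rot: [3.14, 0.002, -0.226]
force: [-0.6, 0.4, -0.4]
grip_width: 0.0415
```

```bash
python3 look.py 11 140,260,140,240
```

```text
13.8 [0.617  0.2858 0.2979] [-0.58  0.43 -0.38] [ 0.05  0.12 -0.02] 0.0415 [0.38 0.68 1.21 0.   1.25 2.18]
```

View pics/l11.png

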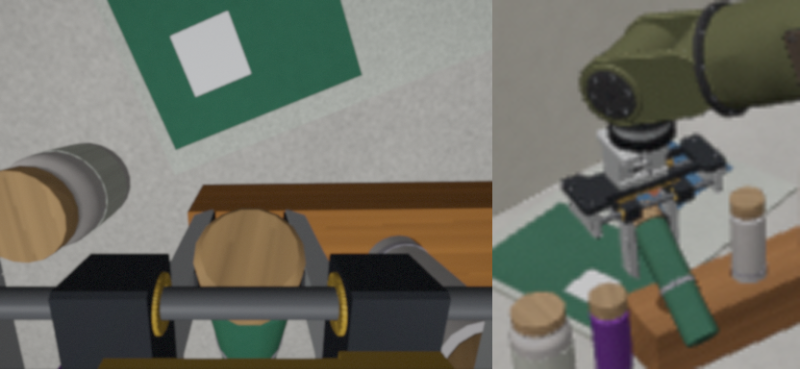

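Emit:
arm_command(plan=[1,0.014,-0.003,-0.018,0,1,0.027,-0.006,-0.0375,0,1,0.037,-0.0082,-0.06,0,1,0.046,-0.0103,-0.0825,0,1,0.0586,-0.013,-0.11,0,1,0.0586,-0.013,-0.11,0])

```text
time_s: 14.5
ee_pos: [0.6399, 0.2808, 0.2532]
eef_rot: [3.14, 0.002, -0.226]
force: [-1.1, 0.0, -0.4]
grip_width: 0.0415
```

```bash
python3 look.py 12 140,260,140,240
```

```text
14.5 [0.6399 0.2808 0.2532] [-1.13  0.05 -0.43] [0.05 0.16 0.03] 0.0415 [0.36 0.77 1.17 0.   1.2  2.16]
```

View pics/l12.png

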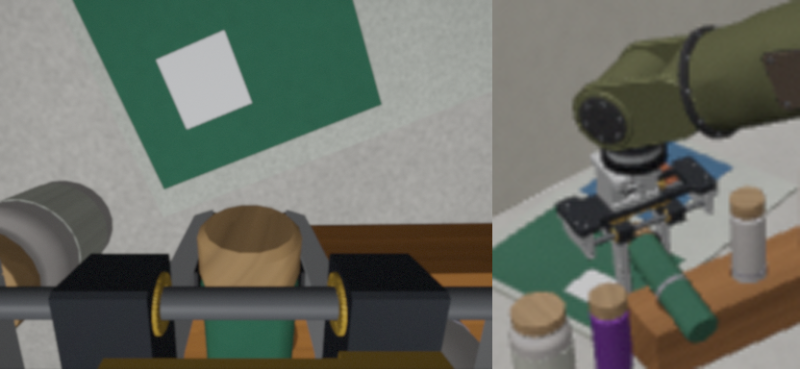

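Emit:
arm_command(plan=[1,0,0,-0.0175,0,1,0.003,0,-0.035,0,1,0.003,0,-0.035,0])

```text
time_s: 14.9
ee_pos: [0.6408, 0.2811, 0.2405]
eef_rot: [3.141, 0.001, -0.225]
force: [-0.6, -0.0, -1.2]
grip_width: 0.0411
```

```bash
python3 look.py 13 140,260,140,240
```

```text
14.9 [0.6408 0.2811 0.2405] [-0.57 -0.01 -1.19] [ 0.15  0.11 -0.06] 0.0411 [0.36 0.79 1.17 0.   1.18 2.16]
```

View pics/l13.png

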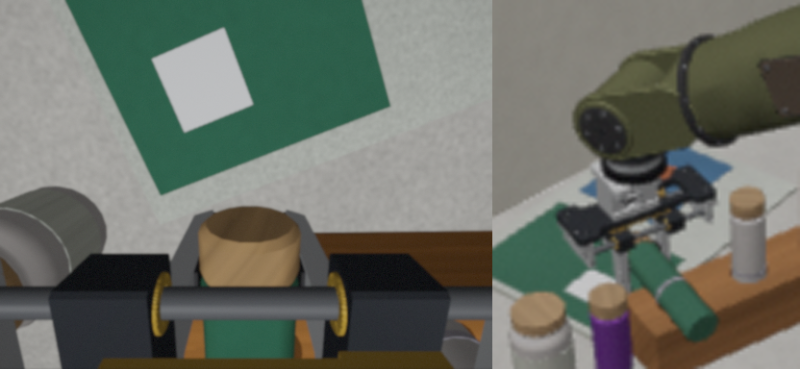

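Emit:
arm_command(plan=[0,0,0,0,0,-0.2,0,0,0,0,-0.2,0,0,0,0,-0.2,0,0,0,0])

```text
time_s: 15.4
ee_pos: [0.6409, 0.2811, 0.2418]
eef_rot: [-3.141, -0.0, -0.225]
force: [-0.1, 0.2, -0.0]
grip_width: 0.0566
```

```bash
python3 look.py 14 140,260,140,240
```

```text
15.4 [0.6409 0.2811 0.2418] [-0.14  0.25 -0.05] [ 0.02  0.05 -0.02] 0.0566 [ 0.36  0.79  1.17 -0.    1.18  2.16]
```

View pics/l14.png

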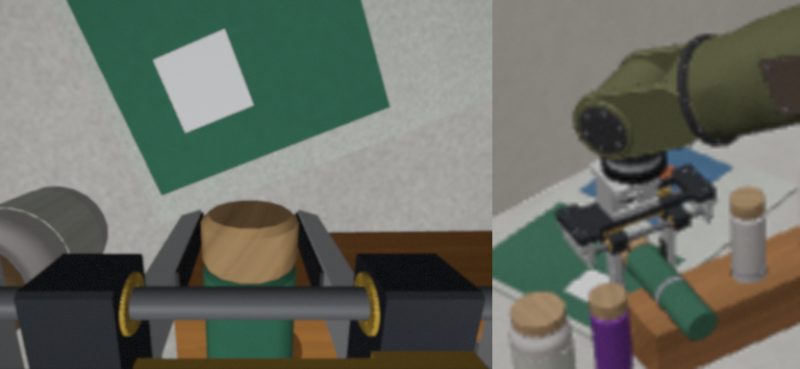

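```bash
python3 - <<'E'
from h import *
S,W=cam("side"),cam("wrist")
c0=np.array([.5515,.188]);ex=np.array([.976,-.217]);ey=np.array([.217,.976])
def rk(P): d=P[:2]-c0; return (d@ex).round(4),(d@ey).round(4)
print("base",rk(atz(S,[246,209.5],.096)))
for r in (218,238): print("cap",r,rk(atz(W,[r,261],.096)))
vision.camera("side");print([(np.round(x["at"],1).tolist(),round(x["confidence"],2),rk(atz(S,x["at"],.096))) for x in vision.pinpoint("green_flask","side")])
s=vision.camera("side");cv2.imwrite("pics/s14.png",cv2.resize(s[190:270,160:260],None,fx=8,fy=7.5,interpolation=cv2.INTER_CUBIC)[:600])
E
```

```text
base (np.float64(-0.0829), np.float64(0.1058))
cap 218 (np.float64(0.0949), np.float64(0.1109))
cap 238 (np.float64(0.0859), np.float64(0.1109))
[([273.3, 180.1], 0.79, (np.float64(-0.1445), np.float64(0.25))), ([252.3, 263.7], 0.73, (np.float64(-0.2125), np.float64(-0.0302))), ([249.1, 210.2], 0.57, (np.float64(-0.098), np.float64(0.1119))), ([222.1, 184.2], 0.31, (np.float64(0.083), np.float64(0.1158)))]
```

View pics/s14.png

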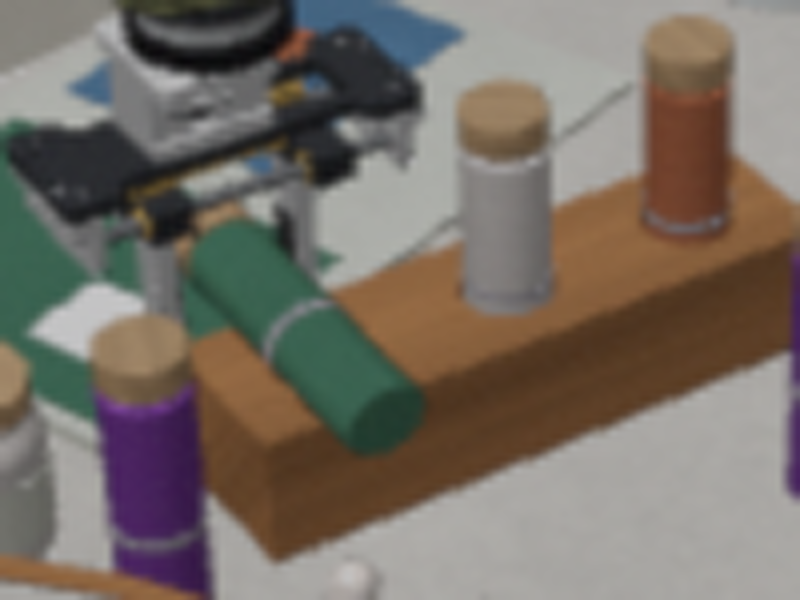

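Emit:
arm_command(plan=[-0.2,0,0,0.0875,0,-0.2,-0.017,0.004,0.0875,0,1,-0.017,0.004,0.0875,0,1,-0.017,0.004,0.0875,0,1,-0.017,0.004,0.0875,0,1,-0.017,0.004,0.0875,0,1,-0.017,0.004,0.0875,0], newtons=40)

```text
time_s: 16.35
ee_pos: [0.6341, 0.2827, 0.2759]
eef_rot: [3.141, 0.001, -0.225]
force: [-0.4, -0.5, -0.7]
grip_width: 0.0412
```

Emit:
arm_command(plan=[1,0,0,0.02,0,1,0,0,0.02,0,1,0.0045,0.02,0.02,0,1,0.009,0.0415,0.02,0,1,0.009,0.0415,0.02,0])

```text
time_s: 16.85
ee_pos: [0.6376, 0.3007, 0.2843]
eef_rot: [-3.141, 0.0, -0.224]
force: [-1.1, -0.2, -2.5]
grip_width: 0.0411
```

```bash
python3 look.py 15 170,270,150,240
```

```text
16.85 [0.6376 0.3007 0.2843] [-1.15 -0.22 -2.47] [ 0.04 -0.08  0.01] 0.0411 [0.39 0.75 1.13 0.   1.26 2.18]
```

View pics/l15.png

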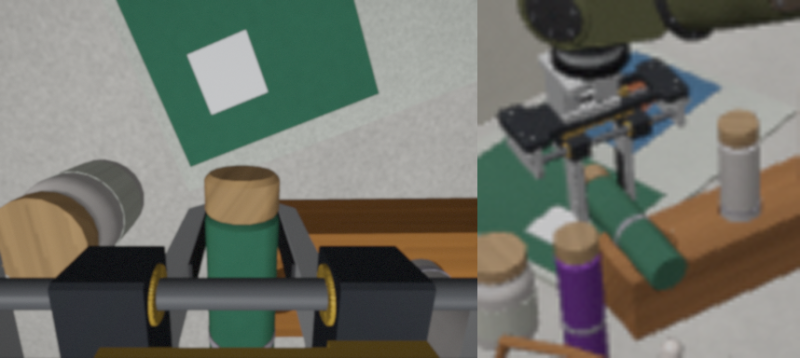

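Emit:
arm_command(plan=[1,0,0,-0.02,0,1,0,0,-0.02,0,-0.2,0,0,-0.02,0,-0.2,0,0,-0.02,0,-0.2,0,0,-0.02,0,-0.2,0,0,-0.02,0,-0.2,-0.06,0.013,-0.02,0,-0.2,-0.116,0.026,-0.02,0,-0.2,-0.116,0.026,-0.02,0,1,-0.116,0.026,-0.02,0,1,-0.116,0.026,-0.02,0,1,-0.116,0.026,-0.02,0,1,-0.116,0.026,-0.02,0,1,-0.116,0.026,-0.02,0,1,-0.116,0.026,-0.02,0], newtons=60)

```text
time_s: 18.45
ee_pos: [0.5915, 0.3096, 0.2767]
eef_rot: [-3.142, -0.0, -0.226]
force: [1.7, -0.6, 1.7]
grip_width: 0.0407
```

```bash
python3 look.py 16 170,270,150,240
```

```text
18.45 [0.5915 0.3096 0.2767] [ 1.73 -0.57  1.68] [-0.04 -0.31  0.03] 0.0407 [ 0.43  0.68  1.27 -0.    1.19  2.22]
```

View pics/l16.png

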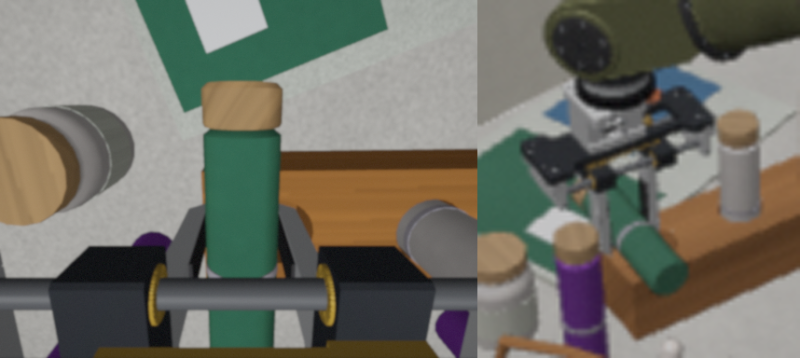

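Emit:
arm_command(plan=[1,0,0,0.05,0,1,0,0,0.15,0,1,0,0,0.25,0,1,0,0,0.35,0,1,0,0,0.425,0,1,0,0,0.425,0,1,0,0,0.425,0])

```text
time_s: 19.25
ee_pos: [0.5912, 0.3098, 0.4455]
eef_rot: [3.141, 0.001, -0.225]
force: [-0.1, 1.6, -2.3]
grip_width: 0.0404
```

```bash
python3 look.py 17 100,220,140,250
```

```text
19.25 [0.5912 0.3098 0.4455] [-0.11  1.59 -2.31] [-0.02  0.03 -0.01] 0.0404 [0.43 0.55 1.08 0.   1.52 2.22]
```

View pics/l17.png

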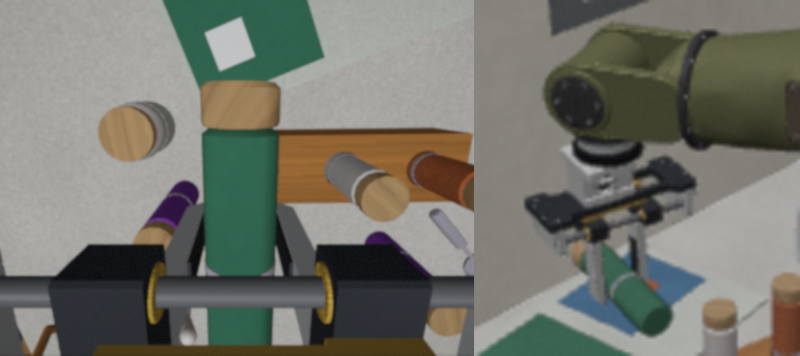

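Emit:
arm_command(plan=[1,-0.03,-0.09,0,0,1,-0.065,-0.2,0,0,1,-0.1,-0.31,0,0,1,-0.135,-0.42,0,0,1,-0.17,-0.53,0,0,1,-0.205,-0.64,0,0,1,-0.246,-0.774,0,0,1,-0.246,-0.774,0,0], newtons=45)

```text
time_s: 20.15
ee_pos: [0.4917, -0.0034, 0.4454]
eef_rot: [3.141, 0.002, -0.229]
force: [-0.5, -0.0, -1.9]
grip_width: 0.0408
```

Emit:
arm_command(plan=[1,-0.03,-0.09,0,0,1,-0.065,-0.2,0,0,1,-0.1,-0.31,0,0,1,-0.135,-0.42,0,0,1,-0.17,-0.53,0,0,1,-0.205,-0.64,0,0,1,-0.235,-0.73,0,0,1,-0.246,-0.774,0,0,1,-0.246,-0.774,0,0,1,-0.246,-0.774,0,0])

```text
time_s: 21.15
ee_pos: [0.3948, -0.3091, 0.4456]
eef_rot: [-3.14, 0.002, -0.226]
force: [0.0, 1.1, -1.7]
grip_width: 0.041
```

```bash
python3 look.py 18 100,260,230,380; python3 - <<'E'
from h import *
T,W,S=cam("top"),cam("wrist"),cam("side"); o=sensors.get_obs()
cv2.imwrite("pics/t18.png",vision.camera("top"))
print("G",o["ee_pos"]-[0,0,.18])
for n,C in(("wrist",W),("top",T),("side",S)):
    vision.camera(n)
    for t,z in(("green_cap_top",.267),("dish",0),("green_flask",.267)):
        r=vision.pinpoint(t,n); print(n,t,[(np.round(x["at"],1).tolist(),round(x["confidence"],2),atz(C,x["at"],z)[:2].round(3).tolist()) for x in r[:3]])
E
```

```text
21.15 [ 0.3948 -0.3091  0.4456] [ 0.04  1.07 -1.75] [ 0.12 -0.02  0.01] 0.041 [-0.74  0.16  1.6   0.    1.39  1.06]
G [ 0.39499584 -0.30850296  0.2661597 ]
wrist green_cap_top [([87.4, 261.8], 0.91, [0.475, -0.326])]
wrist dish [([100.6, 258.3], 0.97, [0.473, -0.323])]
wrist green_flask [([381.6, 257.7], 0.72, [0.308, -0.286]), ([86.8, 259.8], 0.47, [0.475, -0.325])]
top green_cap_top [([238.2, 212.7], 0.72, [0.382, 0.108]), ([190.4, 124.3], 0.55, [0.531, 0.381]), ([202.6, 357.0], 0.47, [0.486, -0.331])]
top dish [([220.1, 337.8], 0.9, [0.467, -0.322]), ([169.9, 133.3], 0.68, [0.663, 0.428]), ([199.7, 198.1], 0.36, [0.547, 0.186])]
top green_flask [([200.3, 139.6], 0.68, [0.5, 0.333])]
side green_cap_top [([233.5, 176.8], 0.43, [0.456, 0.467])]
side dish [([186.8, 252.6], 0.56, [0.732, -0.171]), ([194.9, 321.4], 0.52, [0.471, -0.335])]
side green_flask [([254.5, 263.2], 0.85, [0.21, 0.359]), ([273.8, 179.2], 0.68, [0.322, 0.57])]
```

View pics/l18.png

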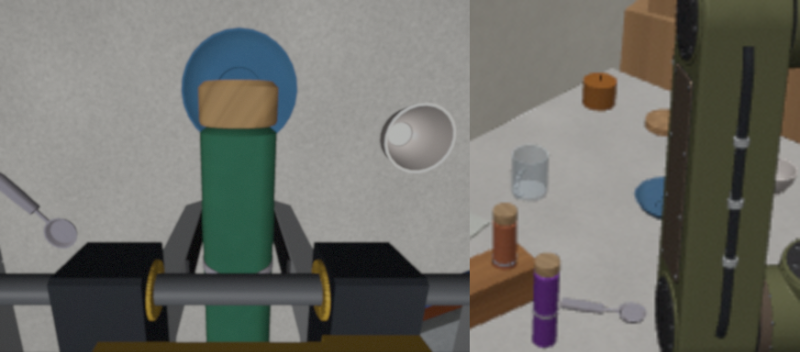

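View pics/t18.png

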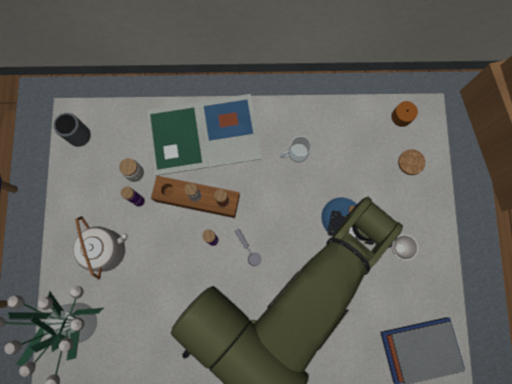

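Emit:
arm_command(plan=[1,0,0,0,0,1,0,0,0,0,1,0,0,0,0,1,0,0,0,0,1,0,0,0,0,1,0,0,0,0,1,0,0,0,0,1,0,0,0,0])

```text
time_s: 22.7
ee_pos: [0.3945, -0.3095, 0.4466]
eef_rot: [-3.142, -0.0, -0.225]
force: [0.3, -0.1, -2.2]
grip_width: 0.041
```

```bash
python3 - <<'E'
from h import *
im=vision.camera("wrist"); r=vision.pinpoint("green_cap_top","wrist")[:1]; o=sensors.get_obs()
print(r, o["grip_width"],o["force"],np.abs(o["joint_vel"]).max(),o["time_s"])
a=r[0]["at"]
if abs(a[0]-87)<6 and abs(a[1]-261)<6 and o["grip_width"]>.04: job.hand_in(); print("handed in")
E
```

```text
[{'at': [89.8, 257.9], 'confidence': 0.81}] 0.04095144179898876 [-0.56766426  0.33246928 -2.61476167] 0.001790184261246709 22.8
the job is handed in; nothing more can be done
handed in
```

I handed the job in at 22.8 s, with the green flask held still and roughly level about 27 cm above the table, its cap over the dish.

- **Cap:** I pressed it down with the closed fingers. It stopped hard at about 19 N with the fingertips 187 mm up, which is the height of the cap when home.
- **Drawing out and tipping:** I lifted the flask clear of the rack. The first tip, against the rack's edge, reached only about 43° and the flask slid in the grip. I then laid it down across the rack top, re-gripped it near its balance point, and carried it lying to the dish.
- **Last checks:** The cap top measured about 5 mm from the dish's centre. The grip read 41 mm and was steady, the joints were still, and the force on the wrist was about the flask's weight. In the last top picture, taken about 1.5 s before hand-in, the other flasks, the dish and the other things stood where they began.
- **Not confirmed:** The side camera could not see the flask at the end because the arm was in the way. The tilt and cap position therefore rest on the wrist camera alone. I did not measure the cap's seating again after the press; it still looked home in the pictures.

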